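# Draw a bare board off the flat block and lay it on the cradle

### The job

The bare green circuit board has been checked for warp on the dark granite block and is too thin to pick up there: keeping it flat on the block, slide it out over the block's edge that faces the robot until about a third of it sticks out, then grip the part that sticks out by the two long edges and lift it clear. Lay it gently, flat and centred, lengthwise across the two bars of the aluminium cradle, let go, and leave the jar, the screw dish and the tape roll where they are.

Things in the scene. Friction and masses are not known exactly. Their poses are not given: they have to be found in the camera images.
- board_center (a point): Centre (half-way up) of the bare green circuit board with gold pads: a stiff flat plate 120 mm long (its x axis), 56 mm wide (y) and 2 mm thick (z, up), 40 g, loose. Its long edges are plain, and can be gripped across the 56 mm. Closed fingertips pressed lightly on its top (about 4 to 10 N) drag it along over the block by friction, since the polished block is slippery (friction about 0.3) and fingertips grip it better.
- board_end_a (a point): Middle of the board's short edge at its own x = -60 mm: the end nearest the robot at the start.
- block_top (a point): Centre of the top face of the dark granite flat block, 160 mm deep (its x axis, roughly away from the robot) by 150 mm wide (y) and 50 mm high, fixed to the bench. Its top is plain and has no rim. The board lies on it at the start, wholly inside its edges, its length roughly along the block's x (up to 0.2 rad off).
- block_front_edge (a point): Middle of the block's top edge that faces the robot, 80 mm from block_top along the block's -x. The bench in front of the edge is clear (bench, with a thin blue mat on it), at least 40 mm lower.
- cradle_top (a point): Centre of the board cradle at the height of its bars' tops, 50 mm above the bench, fixed. A low aluminium base (124 mm along its x, 44 mm along y, 8 mm high) carries two posts with black rubber-topped cross bars, at x = -30 and +30 mm; each bar is 14 mm along x and 36 mm along y, so that a board laid lengthwise (its x along the cradle's x) sticks out 10 mm past the bars on either side, with free room beneath for fingertips down to the base.
- cradle: The cradle itself; origin at the centre of its underside, on the bench, 50 mm under cradle_top.
- flat_block: The granite block itself; origin at the centre of its underside, on the bench, axes as for block_top.
- board: The board itself; origin at the centre of its underside. When it lies on the cradle this is at the height of the bars' tops.
- flux_jar_mid (a point): Centre of a cream jar with a green cap, 41 mm across and 36 mm high, a bystander on the bench.
- screw_dish_mid (a point): Centre of a round steel dish with tiny screws, 66 mm across and 13 mm high, a bystander on the bench.
- tape_roll_mid (a point): Centre of a roll of amber tape lying flat, 60 mm across and 20 mm high, a bystander on the bench to the left of the block.
Mind the look-alikes: they are no part of the job. Of the things that look like the board, the larger one is meant. What is shaped like the cradle but brown is not meant.

How it is judged:
By the outcome, as a careful person would: the job done as asked, in the order asked, and still so for the second after the job is handed in, with the robot touching nothing.
It also fails if it takes over 58 s, if anything falls off the work surface, if the arm or the gripper's body presses on something with over 40 N, if the wrist force passes 120 N, or if a joint passes its speed limit or range.

### The arm

A 6-joint arm with a two-finger parallel gripper is mounted at the origin on a cart in front of the work surface, level with it; the furniture and walls round the work are solid. World frame = base frame: x ahead of the robot, y to its left, z up, the work surface at z = 0. Lengths are in m, angles in rad, forces in N, time in s.
With the tool pointing down it reaches from about 0.375 to 0.9 m from the base axis. Payload 3.1 kg.
Tool frame: the origin (TCP) lies at the very end of the fingers, on their centre line; the grasp point (between the pads) lies 19 mm behind it; z points along the fingers, y is the line along which they close (so a half turn about z gives the same grasp; the last joint's range is limited). The gripper opens to 87 mm and grips with 3 to 60 N. Pads are 19 mm wide; open, the fingers measure 117 mm over their backs; the gripper's body (75 mm by 190 mm) begins 51 mm behind the grasp point.
Start: joints at [0.942, 0.527, 1.433, -0, 1.181, -0.178], TCP at [0.272, 0.563, 0.185] pointing down, gripper open.
Joint ranges: [-3.08, 3.08], [-0.75, 2.2], [0.22, 2.44], [-1.43, 4.57], [0, 2.65], [-2.85, 2.85]. Speed limits (rad/s): [2.79, 2.79, 3.14, 3.14, 3.14, 3.14].

### API

Orientations are given as a unit quaternion [x, y, z, w].
In Python, from rig import status, viewer, robot gives the robot as it stands.
- The arm moves only by the tool arm_command, never from a script. Its arguments are lists of equal length, an entry for each row: "delta_rot": the turn, a rotation vector about the tool's x, y, z in degrees, a list of three; "delta_pos": the shift along the tool's x, y, z in m, a list of three; "gripper": the closure, from -1 (fully open) to 1 (shut). In form: {"delta_rot": [[rx, ry, rz], ...], "delta_pos": [[dx, dy, dz], ...], "gripper": [gripper, ...]}. A call has 1 to 12 rows; each row is the pose to reach, as a shift and turn from the pose commanded when the call began, along the tool's axes at that moment; what a row does not reach only later rows make up. A row lasts 1/12 s, in which the tool goes at most 41.7 mm and 7.16 degrees, less where a joint would pass 70% of its speed; a pose out of reach is approached as far as the arm can. A call with a gripper value outside its range is refused whole. The fingers move at their own pace and stop on an object; "grip_force" is the grip in N (left out, the last holds). Time passes only in rows, so rows that repeat a pose let the fingers close. It gives the time, the measured TCP pose, the force, the opening and the grip force at its end, in the units of the state.
- status.get_obs(): the state, without advancing time (a new reading comes with each control period).
- viewer.camera(name): name is "scene" or "top" or "wrist"; returns a dict with "pixels" (480x640x3 uint8, blue, green, red), "fx", "fy", "cx", "cy" (pixels), "pose" (4x4, takes a point from camera to world coordinates); the wrist camera has in their place "mount" (4x4, takes a point from camera to tool coordinates, whose origin is the TCP and whose axes are the flange's). Camera axes: x right, y down, z forward; pixel columns grow to the right and rows downward; lengths in m; the calibration is good to about 2 mm. A picture is of the moment at which its call begins: read the wrist's pose just before it. There is no depth.
- robot.hand_in(): hands the job in; it is judged then, once.
The state is a dict: "time": time; "q": joint angles; "joint_velocities": joint speeds; "joint_torque": joint torques, N m; "position": TCP position; "tool_rot": TCP orientation; "ft_force": force on the tool from outside, world axes, zero at the start; "moment": the same for the moment, N m; "grip_width": finger opening in m; "grip_force": force on a finger pad.
Only numpy, scipy, OpenCV 4.12 (cv2) and the standard library are available. Lean on these libraries where they do the work, as an engineer would, in place of code of your own. Each camera call takes 0.05 s, during which the arm holds its last target. There are 200 camera calls.

## Working session

There is one attempt and no reset: what is moved stays moved. The work goes in short steps, Python scripts to look and compute and a tool call to move; the robot and the scene stay as the last step left them, time stands still between calls to the robot, and variables do not carry over. Pictures are saved under pics/ and viewed, at most 10 in all, crops included, and the job is handed in when it is done.

Besides the shell and the picture viewer there is one more tool, called after ">>>" by a JSON object that holds its "op" and its "data". arm_command: Moves the arm, as the interface text tells. Its arguments: {"type":"object","properties":{"delta_rot":{"type":"array","items":{"type":"array","items":{"type":"number"}}},"delta_pos":{"type":"array","items":{"type":"array","items":{"type":"number"}}},"gripper":{"type":"array","items":{"type":"number"}},"grip_force":{"type":"number"}},"required":["delta_rot","delta_pos","gripper"]}

```bash
ls; mkdir -p pics; python3 - <<'E'
from rig import status, viewer
import cv2,numpy as np
o=status.get_obs();print({k:np.round(v,3).tolist() for k,v in o.items()})
for n in("scene","top"):
    c=viewer.camera(n);cv2.imwrite(f"pics/{n}0.png",c["pixels"]);print(n,c["fx"],c["cx"],c["cy"],np.round(c["pose"],4).tolist())
E
```

```text
pics
{'time': 0.0, 'q': [0.941, 0.528, 1.434, -0.0, 1.181, -0.179], 'joint_velocities': [-0.001, -0.002, -0.001, 0.0, 0.0, 0.0], 'joint_torque': [0.001, -44.005, -17.659, 0.063, 0.058, -0.0], 'position': [0.272, 0.562, 0.184], 'tool_rot': [0.223, 0.975, -0.001, -0.0], 'ft_force': [-0.093, -0.81, 0.078], 'moment': [-0.005, 0.008, 0.03], 'grip_force': 0.0, 'grip_width': 0.087}
scene 443.0711743260949 327.1198453798293 233.58096882228892 [[0.4438, -0.466, 0.7654, -0.2204], [-0.8961, -0.2313, 0.3787, -0.4329], [0.0005, -0.854, -0.5203, 0.5531], [0.0, 0.0, 0.0, 1.0]]
top 456.8810301527206 322.1620341846524 236.43226377023362 [[-0.0203, -0.9801, 0.1973, 0.2595], [-0.9996, 0.0159, -0.0241, -0.0821], [0.0204, -0.1977, -0.9801, 1.2849], [0.0, 0.0, 0.0, 1.0]]
```

View pics/scene0.png

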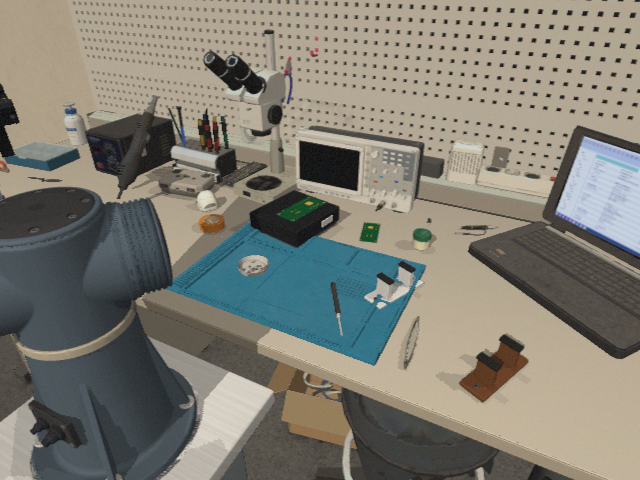

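View pics/top0.png

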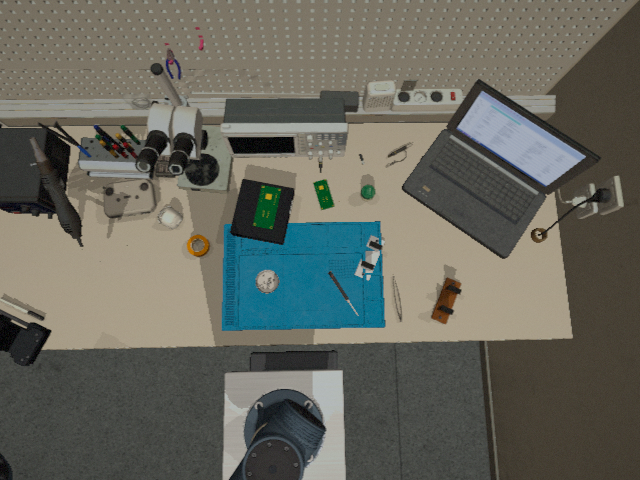

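The board is at top px (267,206) on the dark block, with the smaller look-alike at (322,194). The aluminium cradle is at (370,257) and the brown one at (446,300). The jar is at (368,192), the dish at (266,281) and the tape at (198,245).

```bash
cat > h.py <<'E'
import cv2,numpy as np
from rig import status, viewer
from scipy.spatial.transform import Rotation as R
def cam(n):
    o=status.get_obs(); c=viewer.camera(n)
    if "pose" not in c:
        T=np.eye(4);T[:3,:3]=R.from_quat(o["tool_rot"]).as_matrix();T[:3,3]=o["position"];c["pose"]=T@c["mount"]
    return c
def ray(c,px,z):
    px=np.atleast_2d(px).astype(float)
    d=np.c_[(px[:,0]-c["cx"])/c["fx"],(px[:,1]-c["cy"])/c["fy"],np.ones(len(px))]@c["pose"][:3,:3].T
    p=c["pose"][:3,3]; return p+d*((z-p[2])/d[:,2])[:,None]
def proj(c,P):
    q=(np.atleast_2d(P)-c["pose"][:3,3])@c["pose"][:3,:3]
    return np.c_[c["fx"]*q[:,0]/q[:,2]+c["cx"],c["fy"]*q[:,1]/q[:,2]+c["cy"]]
def blobs(m,amin=30):
    cs,_=cv2.findContours(m.astype(np.uint8),cv2.RETR_EXTERNAL,cv2.CHAIN_APPROX_NONE)
    return sorted([k[:,0] for k in cs if cv2.contourArea(k)>amin],key=lambda k:-cv2.contourArea(k))
def rect(P):  # min area rect in mm -> centre, long, short, long-axis angle (x axis pointing +x)
    r=cv2.minAreaRect((P[:,:2]*1000).astype(np.float32)); b=cv2.boxPoints(r)
    e=[b[1]-b[0],b[2]-b[1]]; e.sort(key=np.linalg.norm); l=e[1]*(1 if e[1][0]>0 else -1)
    return np.round([*r[0],np.linalg.norm(e[1]),np.linalg.norm(e[0]),np.degrees(np.arctan2(l[1],l[0]))],1)
def hsv(c): return cv2.cvtColor(c["pixels"],cv2.COLOR_BGR2HSV)
E
python3 - <<'E'
from h import *
for n in("top","scene"):
    c=cam(n);H=hsv(c);h,s,v=[H[...,i].astype(int) for i in range(3)]
    print(n)
    for k in blobs((h>35)&(h<85)&(s>90)&(v>40),60)[:5]: print(" green",k.mean(0).round(),rect(ray(c,k,.052)))
    for k in blobs(v<50,40)[:20]:
        m=k.mean(0); P=ray(c,k,.05); r=rect(P)
        if 300<r[0]<900 and abs(r[1])<450: print(" dark",m.round(),r)
    for k in blobs((h>5)&(h<25)&(s>150)&(v>90),40)[:5]: print(" amber",k.mean(0).round(),rect(ray(c,k,.02)))
c=cam("top");im=c["pixels"];
a=cv2.resize(im[150:300,215:400],None,fx=4,fy=4,interpolation=cv2.INTER_CUBIC);cv2.imwrite("pics/crop1.png",a)
E
```

```text
top
 green [267. 206.] [595.1  40.6 121.4  58.4 -11.8]
 green [324. 194.] [ 629.2 -118.    83.2   36.9   15.2]
 green [367. 191.] [ 634.7 -242.6   37.4   36.1  -45.6]
 dark [262. 211.] [582.6  53.3 164.3 150.  -11.9]
 dark [262. 144.] [779.7  57.6 189.4  45.8  89.3]
 dark [193. 166.] [710.5 249.4 141.4  93.3  83. ]
 dark [157. 141.] [794.5 354.7  64.3  59.9  58.9]
 dark [186. 143.] [787.6 275.3  68.4  55.9  68.8]
 dark [147. 161.] [732.9 371.5  81.7  58.   42.8]
 amber [197. 245.] [494.9 237.   59.3  58.2  45. ]
 amber [439. 314.] [ 292.6 -434.7   40.3   39.4  -25.1]
 amber [451. 300.] [ 329.5 -464.5   42.4   16.9  -24.8]
scene
 green [300. 208.] [595.2  40.9 123.   60.6 -12.1]
 green [370. 232.] [ 564.5 -147.9   77.7   34.5   14.6]
 green [422. 235.] [ 603.3 -254.6   50.5   34.4   16.8]
 dark [293. 217.] [557.9  37.  201.5 189.  -12.6]
 dark [329. 165.] [887.7 104.  381.  181.2  29.3]
 dark [225. 167.] [733.4 367.8 242.2  53.3  38.3]
 dark [262. 182.] [679.4 204.5  85.6  80.7   2.8]
 amber [496. 371.] [ 315.8 -451.9  123.3   48.1  -24.3]
 amber [211. 223.] [484.9 225.8  89.9  57.1  44.6]
```

View pics/crop1.png

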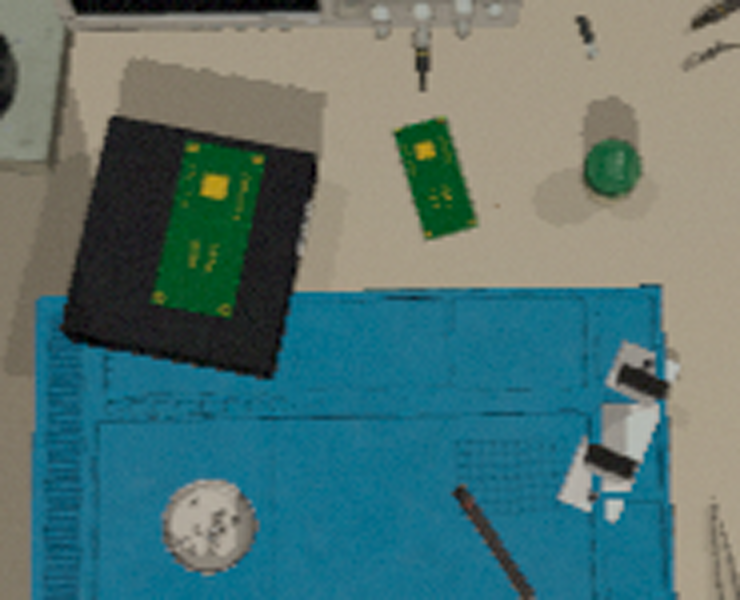

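The board is at (595, 41) mm with yaw −12°, and the block is parallel to it. The cradle's bars are at crop px (642,380) and (610,460), so its yaw is about −22°. I'll move over the board's far half with the fingers closed.

```bash
cat >> h.py <<'E'
def delta(p,xdeg):
    "shift (tool axes, m) and turn (deg) to put TCP at p, pointing down, tool x at world angle xdeg"
    o=status.get_obs();M=R.from_quat(o["tool_rot"]).as_matrix()
    a=np.radians(xdeg);x=np.array([np.cos(a),np.sin(a),0]);z=np.array([0,0,-1.]);G=np.c_[x,np.cross(z,x),z]
    print("t",o["time"],"pos",np.round(o["position"],4),"F",np.round(o["ft_force"],1),"\n dpos",np.round(M.T@(np.array(p)-o["position"]),4),"drot",np.round(np.degrees(R.from_matrix(M.T@G).as_rotvec()),2))
E
python3 -c "
from h import *
delta([.619,.0355,.17],168.1)"
```

```text
t 0.25 pos [0.272  0.5623 0.1845] F [ 0.1 -0.4 -0.1] 
 dpos [-0.5418 -0.323   0.0147] drot [ -0.05  -0.02 -13.93]
```

>>> {"op": "arm_command", "data": {"delta_rot": [[0,0,-14],[0,0,-14],[0,0,-14],[0,0,-14],[0,0,-14],[0,0,-14],[0,0,-14],[0,0,-14],[0,0,-14],[0,0,-14],[0,0,-14],[0,0,-14]], "delta_pos": [[-0.54,-0.323,0.014],[-0.54,-0.323,0.014],[-0.54,-0.323,0.014],[-0.54,-0.323,0.014],[-0.54,-0.323,0.014],[-0.54,-0.323,0.014],[-0.54,-0.323,0.014],[-0.54,-0.323,0.014],[-0.54,-0.323,0.014],[-0.54,-0.323,0.014],[-0.54,-0.323,0.014],[-0.54,-0.323,0.014]], "gripper": [1,1,1,1,1,1,1,1,1,1,1,1], "grip_force": 10}}

```text
time: 1.25
position: [0.5455, 0.1457, 0.1739]
tool_rot: [0.103, 0.995, 0.0, 0.0]
ft_force: [1.1, 0.9, -0.4]
grip_width: 0.0154
grip_force: 0.0
```

```bash
python3 -c "
from h import *
delta([.619,.0355,.17],168.1)"
```

```text
t 1.25 pos [0.5455 0.1457 0.1739] F [ 1.1  0.9 -0.4] 
 dpos [-0.0946 -0.0928  0.0039] drot [0.01 0.   0.06]
```

>>> {"op": "arm_command", "data": {"delta_rot": [[0,0,0],[0,0,0],[0,0,0],[0,0,0],[0,0,0],[0,0,0],[0,0,0]], "delta_pos": [[-0.095,-0.093,0.004],[-0.095,-0.093,0.004],[-0.095,-0.093,0.004],[-0.095,-0.093,0.004],[-0.095,-0.093,0.004],[-0.095,-0.093,0.004],[-0.095,-0.093,0.004]], "gripper": [1,1,1,1,1,1,1]}}

```text
time: 1.83
position: [0.6172, 0.0386, 0.1696]
tool_rot: [0.103, 0.995, 0.0, -0.001]
ft_force: [-0.5, 0.3, -1.0]
grip_width: 0.0006
grip_force: 0.0
```

```bash
python3 -c "
from h import *
c=cam('wrist');print(c['fx'],c['cx'],c['cy'],np.round(c['mount'],3).tolist(), c['pose'][:3,3])
cv2.imwrite('pics/w1.png',c['pixels'])
delta([.619,.0355,.17],168.1)"
```

```text
431.725523541519 319.80296895275933 248.64463878019174 [[0.001, -0.968, -0.25, 0.068], [1.0, 0.001, 0.0, -0.001], [0.0, -0.25, 0.968, -0.2], [0.0, 0.0, 0.0, 1.0]] [0.55051936 0.05142985 0.36930986]
t 1.8833 pos [0.6172 0.0389 0.1698] F [-0.1  0.3 -0.1] 
 dpos [-0.0024 -0.003  -0.0002] drot [ 0.02 -0.09  0.17]
```

View pics/w1.png

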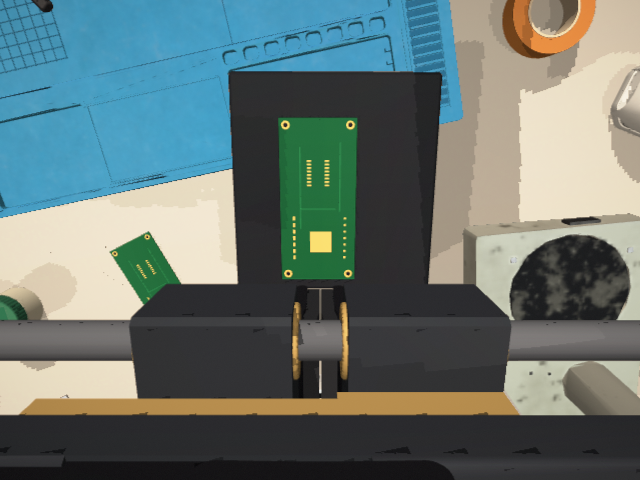

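The wrist view shows the board whole, in columns 278–357 and rows 118–280. The block's front edge runs from about (230,72) to (441,73). I'll measure both here.

```bash
cat >> h.py <<'E'
def wristmeas(c,zb=.052):
    H=hsv(c);h,s,v=[H[...,i].astype(int) for i in range(3)]
    g=blobs((h>40)&(h<85)&(s>90)&(v>40),2000)
    for k in g[:2]: print(" green",k.min(0),k.max(0),rect(ray(c,k,zb)))
    return g
def frontedge(c,cols):
    v=c["pixels"].max(2).astype(int); E=[]
    for x in cols:
        r=np.where(v[:200,x]<75)[0]
        r=[i for i in r if (v[i:i+15,x]<75).all()]
        if r: E.append((x,r[0]-.5))
    P=ray(c,E,.05);f=np.polyfit(P[:,1],P[:,0],1);print(" edge px",E[0],E[-1],"x=%.4f*y+%.4f"%tuple(f),"ends",P[[0,-1],:2].round(4).tolist()); return f
E
python3 -c "
from h import *
c=cam('wrist');wristmeas(c);frontedge(c,list(range(240,276,4))+list(range(364,432,4)))
v=c['pixels'].max(2).astype(int)
print(v[60:90,260].tolist())
L=[];
for r in range(90,270,20):
  w=np.where((v[r,200:460]<75))[0]+200; L.append((r,w[0],w[-1]))
print(L); print(ray(c,[(l[1]-.5,l[0]) for l in L],.05)[[0,-1]].round(4),ray(c,[(l[2]+.5,l[0]) for l in L],.05)[[0,-1]].round(4))
"
```

```text
green [278 117] [356 279] [594.8  40.6 119.9  56.3 -11.7]
 green [110 232] [179 304] [618.6 -98.8  48.1  34.7  15.1]
 edge px (240, np.float64(71.5)) (428, np.float64(72.5)) x=0.2099*y+0.4943 ends [[0.4958, 0.0068], [0.5227, 0.1339]]
[196, 191, 137, 88, 130, 187, 193, 193, 193, 194, 195, 86, 41, 44, 46, 47, 47, 47, 46, 47, 48, 46, 48, 47, 48, 47, 47, 48, 47, 47]
[(90, np.int64(229), np.int64(440)), (110, np.int64(230), np.int64(438)), (130, np.int64(231), np.int64(437)), (150, np.int64(232), np.int64(436)), (170, np.int64(233), np.int64(434)), (190, np.int64(234), np.int64(433)), (210, np.int64(235), np.int64(432)), (230, np.int64(236), np.int64(430)), (250, np.int64(237), np.int64(429))]
[[ 0.5059 -0.0041  0.05  ]
 [ 0.6189 -0.0274  0.05  ]] [[0.5358 0.1409 0.05  ]
 [0.6487 0.1171 0.05  ]]
```

Board: (594.8, 40.6) mm, yaw −11.7°. The near end is 30 mm inside the edge, so it needs a 70 mm slide. Next I'll descend to press at board x = +25.

>>> {"op": "arm_command", "data": {"delta_rot": [[0,0,0],[0,0,0],[0,0,0],[0,0,0],[0,0,0],[0,0,0],[0,0,0]], "delta_pos": [[-0.002,-0.003,0.03],[-0.002,-0.003,0.06],[-0.002,-0.003,0.09],[-0.002,-0.003,0.107],[-0.002,-0.003,0.111],[-0.002,-0.003,0.113],[-0.002,-0.003,0.113]], "gripper": [1,1,1,1,1,1,1]}}

```text
time: 2.52
position: [0.6203, 0.0346, 0.0576]
tool_rot: [0.102, 0.995, 0.0, 0.0]
ft_force: [0.2, 0.4, 0.8]
grip_width: 0.0006
grip_force: 0.0
```

```bash
python3 -c "
from h import *
delta([.619,.0355,.052],168.3)"
```

```text
t 2.5167 pos [0.6203 0.0346 0.0576] F [0.2 0.4 0.8] 
 dpos [0.0015 0.0006 0.0056] drot [ 0.01  0.05 -0.06]
```

>>> {"op": "arm_command", "data": {"delta_rot": [[0,0,0],[0,0,0],[0,0,0],[0,0,0]], "delta_pos": [[0,0,0.003],[0,0,0.005],[0,0,0.0055],[0,0,0.0055]], "gripper": [1,1,1,1]}}

```text
time: 2.85
position: [0.6203, 0.0337, 0.052]
tool_rot: [0.103, 0.995, -0.0, 0.001]
ft_force: [0.4, -0.1, -0.3]
grip_width: 0.0007
grip_force: 0.0
```

>>> {"op": "arm_command", "data": {"delta_rot": [[0,0,0],[0,0,0]], "delta_pos": [[0,0,0.0006],[0,0,0.0006]], "gripper": [1,1]}}

```text
time: 3.02
position: [0.6201, 0.0337, 0.0511]
tool_rot: [0.103, 0.995, -0.0, 0.0]
ft_force: [0.8, -0.4, 1.0]
grip_width: 0.0003
grip_force: 0.0
```

>>> {"op": "arm_command", "data": {"delta_rot": [[0,0,0],[0,0,0]], "delta_pos": [[0,0,0.0005],[0,0,0.0005]], "gripper": [1,1]}}

```text
time: 3.18
position: [0.62, 0.0337, 0.0503]
tool_rot: [0.103, 0.995, -0.0, -0.0]
ft_force: [-0.6, -0.3, 0.5]
grip_width: 0.0006
grip_force: 0.0
```

>>> {"op": "arm_command", "data": {"delta_rot": [[0,0,0],[0,0,0]], "delta_pos": [[0,0,0.0006],[0,0,0.0006]], "gripper": [1,1]}}

```text
time: 3.35
position: [0.6199, 0.0338, 0.0496]
tool_rot: [0.103, 0.995, 0.0, -0.0]
ft_force: [0.2, 0.1, -0.8]
grip_width: 0.0005
grip_force: 0.0
```

>>> {"op": "arm_command", "data": {"delta_rot": [[0,0,0],[0,0,0]], "delta_pos": [[0,0,0.0006],[0,0,0.0006]], "gripper": [1,1]}}

```text
time: 3.52
position: [0.6199, 0.0338, 0.0489]
tool_rot: [0.103, 0.995, 0.0, -0.0]
ft_force: [-0.8, -0.6, 0.1]
grip_width: 0.0005
grip_force: 0.0
```

```bash
python3 -c "
from h import *
F=[]
for i in range(3):
  c=cam('wrist'); F.append(status.get_obs()['ft_force'])
print(np.round(F,1), status.get_obs()['position'])
cv2.imwrite('pics/w2.png',c['pixels'][200:420,180:460])
wristmeas(c)"
```

```text
[[-0.4 -0.2  0.9]
 [-0.3  0.  -0.2]
 [ 0.1  0.3 -0.4]] [0.61996453 0.0337818  0.04908996]
 green [261  95] [390 289] [579.5  43.8  88.5  56.1 -11.7]
 green [ 23 268] [112 319] [606.5 -89.9  32.4  29.7 -74.9]
```

>>> {"op": "arm_command", "data": {"delta_rot": [[0,0,0],[0,0,0]], "delta_pos": [[0,0,0.0006],[0,0,0.0006]], "gripper": [1,1]}}

```text
time: 3.83
position: [0.6199, 0.0338, 0.0484]
tool_rot: [0.103, 0.995, 0.0, -0.0]
ft_force: [0.2, 0.7, 1.1]
grip_width: 0.0008
grip_force: 0.0
```

View pics/w2.png

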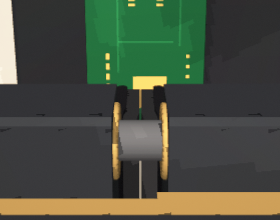

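The tips are hidden behind the gripper and there is no contact force yet, so I'll keep descending in small steps.

>>> {"op": "arm_command", "data": {"delta_rot": [[0,0,0],[0,0,0]], "delta_pos": [[0,0,0.0006],[0,0,0.0006]], "gripper": [1,1]}}

```text
time: 4.0
position: [0.6199, 0.0338, 0.0478]
tool_rot: [0.103, 0.995, 0.0, -0.0]
ft_force: [0.3, -0.2, 0.2]
grip_width: 0.0006
grip_force: 0.0
```

>>> {"op": "arm_command", "data": {"delta_rot": [[0,0,0],[0,0,0]], "delta_pos": [[0,0,0.0006],[0,0,0.0006]], "gripper": [1,1]}}

```text
time: 4.17
position: [0.6199, 0.0338, 0.0472]
tool_rot: [0.103, 0.995, -0.0, -0.0]
ft_force: [-0.6, -0.5, 0.2]
grip_width: 0.0005
grip_force: 0.0
```

>>> {"op": "arm_command", "data": {"delta_rot": [[0,0,0],[0,0,0]], "delta_pos": [[0,0,0.0006],[0,0,0.0006]], "gripper": [1,1]}}

```text
time: 4.33
position: [0.6199, 0.0338, 0.0466]
tool_rot: [0.103, 0.995, -0.0, -0.0]
ft_force: [-0.2, 0.1, -0.6]
grip_width: 0.0005
grip_force: 0.0
```

>>> {"op": "arm_command", "data": {"delta_rot": [[0,0,0],[0,0,0]], "delta_pos": [[0,0,0.0006],[0,0,0.0006]], "gripper": [1,1]}}

```text
time: 4.5
position: [0.6199, 0.0338, 0.046]
tool_rot: [0.103, 0.995, 0.0, -0.0]
ft_force: [-0.9, -0.4, -0.1]
grip_width: 0.0004
grip_force: 0.0
```

```bash
python3 -c "
from h import *
o=status.get_obs();c=cam('scene');p=proj(c,[o['position'],[.6199,.0338,.052]]);print(p.round(1),o['position'],o['joint_torque'])
cv2.imwrite('pics/s2.png',cv2.resize(c['pixels'][150:260,220:380],None,fx=5,fy=5,interpolation=cv2.INTER_CUBIC))"
```

```text
[[308.5 206.4]
 [308.4 204.2]] [0.6199009  0.03377953 0.04603074] [-5.11017744e-03 -4.65342414e+01 -1.29070589e+01 -2.37703318e-02
  6.64053205e-02 -9.29702583e-05]
```

View pics/s2.png

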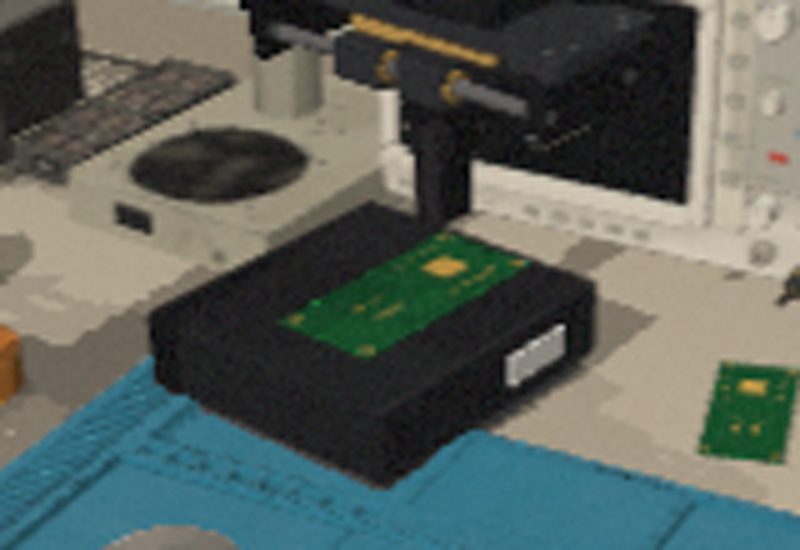

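The picture shows the fingertips ending near crop (443,228). The reported TCP should be at crop (442,280), and the gold chip at (445,265) isn't covered. So the tips are still 20–30 mm above where the reported TCP puts them, and the wrist view agrees. I'll go on down carefully and let the force decide.

>>> {"op": "arm_command", "data": {"delta_rot": [[0,0,0],[0,0,0],[0,0,0],[0,0,0]], "delta_pos": [[0,0,0.002],[0,0,0.004],[0,0,0.006],[0,0,0.006]], "gripper": [1,1,1,1]}}

```text
time: 4.88
position: [0.6195, 0.0338, 0.0395]
tool_rot: [0.103, 0.995, 0.0, -0.001]
ft_force: [-0.1, 0.2, 0.5]
grip_width: 0.0006
grip_force: 0.0
```

```bash
python3 -c "
from h import *
o=status.get_obs();c=cam('scene');print(o['position'],o['ft_force'])
print(c['pixels'][185:212,308].tolist());print(proj(c,[[.62,.0338,z] for z in (.052,.06,.07,.08)]).round(1).tolist())
H=cv2.resize(c['pixels'][175:220,280:340],None,fx=8,fy=8,interpolation=cv2.INTER_CUBIC)
w=cam('wrist');wristmeas(w)
cv2.imwrite('pics/s3.png',np.hstack([H,cv2.resize(w['pixels'][200:420,230:410],None,fx=1.6363,fy=1.6363)[:360]]))"
```

```text
[0.61951896 0.03384212 0.03951718] [-0.09491892  0.20804176  0.47709336]
[[31, 29, 29], [32, 26, 29], [23, 25, 26], [24, 23, 28], [29, 26, 26], [21, 23, 19], [28, 27, 24], [30, 25, 27], [29, 30, 29], [22, 17, 21], [27, 26, 27], [24, 27, 29], [33, 52, 45], [40, 74, 24], [41, 78, 22], [43, 76, 25], [54, 110, 113], [65, 142, 179], [67, 144, 183], [69, 145, 184], [45, 90, 72], [36, 72, 23], [43, 75, 30], [39, 76, 21], [42, 78, 22], [41, 72, 23], [34, 70, 16]]
[[308.4, 204.2], [308.4, 201.3], [308.3, 197.6], [308.2, 193.9]]
 green [258  94] [393 289] [577.7  44.2  84.7  56.  -11.7]
 green [ 56 361] [137 398] [642.3 -82.4  37.1  20.1  78.2]
```

View pics/s3.png

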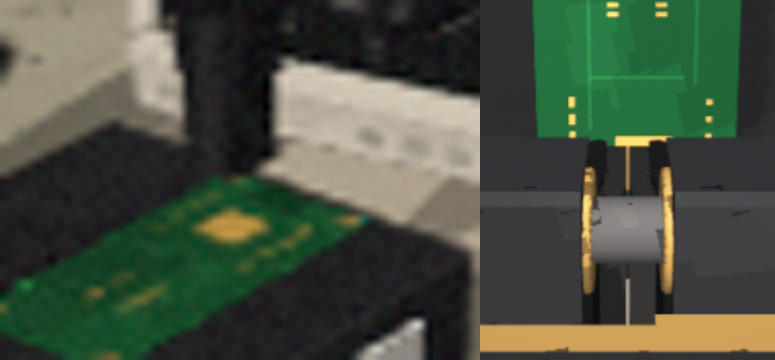

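Tip row 197 over the press point means the tip is at about z = 71 mm while the TCP reads 39.5, so the true tips are about 31 mm behind the reported TCP. About 19 mm of descent remains.

>>> {"op": "arm_command", "data": {"delta_rot": [[0,0,0],[0,0,0],[0,0,0],[0,0,0],[0,0,0]], "delta_pos": [[0,0,0.003],[0,0,0.006],[0,0,0.009],[0,0,0.01],[0,0,0.01]], "gripper": [1,1,1,1,1]}}

```text
time: 5.4
position: [0.6196, 0.0338, 0.0296]
tool_rot: [0.103, 0.995, -0.0, -0.001]
ft_force: [-0.0, -0.2, -0.5]
grip_width: 0.0006
grip_force: 0.0
```

```bash
python3 -c "
from h import *
o=status.get_obs();c=cam('scene');print(o['position'],o['ft_force'])
p=c['pixels'][190:216,304:314].astype(int);g=p[...,1];print(g.tolist())"
```

```text
[0.6195706  0.03381642 0.02955447] [-0.01290855 -0.17497386 -0.49881434]
[[30, 38, 38, 41, 29, 26, 19, 19, 23, 29], [29, 36, 39, 36, 25, 24, 14, 22, 20, 12], [34, 36, 42, 30, 23, 22, 21, 15, 23, 23], [21, 41, 38, 37, 23, 25, 20, 14, 11, 19], [25, 37, 36, 34, 18, 20, 19, 28, 23, 16], [32, 36, 41, 37, 20, 17, 18, 23, 15, 26], [32, 33, 38, 36, 26, 11, 19, 17, 20, 22], [24, 36, 45, 40, 25, 18, 21, 24, 17, 24], [33, 36, 42, 36, 22, 17, 11, 16, 22, 32], [29, 39, 38, 34, 22, 22, 18, 32, 48, 55], [87, 78, 56, 40, 30, 26, 35, 41, 61, 60], [73, 72, 73, 82, 84, 59, 56, 53, 57, 56], [66, 88, 120, 138, 125, 96, 96, 89, 77, 56], [82, 116, 124, 133, 145, 142, 142, 126, 90, 67], [66, 74, 103, 136, 144, 143, 133, 102, 74, 70], [68, 73, 73, 82, 87, 91, 79, 71, 72, 73], [74, 76, 71, 70, 74, 74, 74, 72, 88, 99], [73, 72, 73, 70, 70, 74, 85, 80, 72, 75], [74, 77, 83, 86, 78, 82, 89, 85, 72, 72], [74, 81, 77, 76, 73, 73, 74, 72, 72, 67], [78, 72, 76, 71, 72, 69, 74, 75, 59, 39], [73, 73, 73, 72, 73, 81, 77, 45, 27, 35], [69, 73, 70, 73, 70, 62, 42, 33, 28, 33], [70, 70, 71, 59, 38, 35, 34, 31, 30, 36], [77, 71, 36, 35, 37, 32, 30, 32, 34, 30], [76, 36, 36, 26, 27, 32, 28, 33, 33, 31]]
```

>>> {"op": "arm_command", "data": {"delta_rot": [[0,0,0],[0,0,0],[0,0,0],[0,0,0]], "delta_pos": [[0,0,0.002],[0,0,0.004],[0,0,0.005],[0,0,0.005]], "gripper": [1,1,1,1]}}

```text
time: 5.78
position: [0.6197, 0.0338, 0.0248]
tool_rot: [0.103, 0.995, 0.0, -0.0]
ft_force: [-0.2, -0.3, -0.2]
grip_width: 0.0007
grip_force: 0.0
```

>>> {"op": "arm_command", "data": {"delta_rot": [[0,0,0],[0,0,0],[0,0,0]], "delta_pos": [[0,0,0.001],[0,0,0.002],[0,0,0.002]], "gripper": [1,1,1]}}

```text
time: 6.03
position: [0.6199, 0.0338, 0.0229]
tool_rot: [0.103, 0.995, 0.0, -0.0]
ft_force: [-0.4, 0.4, 0.2]
grip_width: 0.0005
grip_force: 0.0
```

```bash
python3 -c "
from h import *
o=status.get_obs();c=cam('scene');print(o['position'],o['ft_force'])
p=c['pixels'][196:212,304:314].astype(int);g=p[...,1];print(g.tolist())"
```

```text
[0.61986305 0.03379954 0.02293793] [-0.37672476  0.40636759  0.18934573]
[[31, 32, 41, 33, 26, 25, 23, 11, 18, 22], [26, 32, 38, 38, 27, 22, 19, 24, 21, 23], [34, 32, 41, 36, 20, 19, 23, 12, 24, 23], [25, 31, 34, 32, 26, 25, 21, 32, 12, 22], [33, 33, 37, 37, 25, 18, 14, 25, 14, 29], [21, 33, 39, 38, 33, 24, 28, 17, 29, 44], [54, 59, 52, 40, 30, 25, 40, 60, 65, 56], [83, 114, 116, 86, 41, 36, 75, 94, 90, 64], [63, 78, 97, 117, 130, 112, 90, 70, 57, 57], [65, 64, 66, 70, 83, 86, 74, 74, 69, 73], [68, 73, 70, 72, 75, 72, 76, 75, 86, 101], [70, 72, 69, 67, 64, 77, 82, 83, 73, 76], [72, 79, 78, 74, 70, 76, 89, 82, 72, 71], [68, 69, 63, 68, 71, 74, 74, 77, 70, 65], [64, 67, 68, 72, 75, 72, 72, 68, 64, 40], [67, 74, 70, 73, 71, 76, 74, 43, 30, 40]]
```

```bash
python3 -c "
from h import *
c=cam('scene');a=np.radians(168.3);x=np.array([np.cos(a),np.sin(a),0]);y=np.array([x[1],-x[0],0])
for hx in(.0095,.006):
  for hy in (-.015,-.01,-.005): print(hx,hy,[proj(c,np.array([.6199,.0338,z])+hx*x+hy*y).round(1).tolist() for z in(.052,.06)])
o=status.get_obs();print(o['position'],o['ft_force'])"
```

```text
0.0095 -0.015 [[[310.6, 207.4]], [[310.6, 204.5]]]
0.0095 -0.01 [[[309.0, 206.8]], [[309.0, 203.9]]]
0.0095 -0.005 [[[307.5, 206.2]], [[307.4, 203.3]]]
0.006 -0.015 [[[311.6, 206.9]], [[311.5, 204.0]]]
0.006 -0.01 [[[310.0, 206.3]], [[309.9, 203.4]]]
0.006 -0.005 [[[308.4, 205.7]], [[308.3, 202.8]]]
[0.61998208 0.03377157 0.0231103 ] [0.02923236 0.83760161 0.26588292]
```

>>> {"op": "arm_command", "data": {"delta_rot": [[0,0,0],[0,0,0],[0,0,0]], "delta_pos": [[0,0,0.001],[0,0,0.002],[0,0,0.002]], "gripper": [1,1,1]}}

```text
time: 6.38
position: [0.6198, 0.0338, 0.0209]
tool_rot: [0.103, 0.995, 0.0, -0.0]
ft_force: [-0.5, 0.0, 0.9]
grip_width: 0.0004
grip_force: 0.0
```

>>> {"op": "arm_command", "data": {"delta_rot": [[0,0,0],[0,0,0],[0,0,0]], "delta_pos": [[0,0,0.001],[0,0,0.002],[0,0,0.002]], "gripper": [1,1,1]}}

```text
time: 6.63
position: [0.6198, 0.0338, 0.0189]
tool_rot: [0.103, 0.995, -0.0, -0.0]
ft_force: [-0.0, 0.2, -0.9]
grip_width: 0.0004
grip_force: 0.0
```

>>> {"op": "arm_command", "data": {"delta_rot": [[0,0,0],[0,0,0],[0,0,0]], "delta_pos": [[0,0,0.0006],[0,0,0.001],[0,0,0.001]], "gripper": [1,1,1]}}

```text
time: 6.88
position: [0.6199, 0.0338, 0.018]
tool_rot: [0.103, 0.995, -0.0, -0.0]
ft_force: [-0.1, 1.0, -0.7]
grip_width: 0.0004
grip_force: 0.0
```

>>> {"op": "arm_command", "data": {"delta_rot": [[0,0,0],[0,0,0],[0,0,0]], "delta_pos": [[0,0,0.0006],[0,0,0.001],[0,0,0.001]], "gripper": [1,1,1]}}

```text
time: 7.13
position: [0.6199, 0.0338, 0.017]
tool_rot: [0.103, 0.995, -0.0, -0.0]
ft_force: [0.1, -0.5, -0.0]
grip_width: 0.0005
grip_force: 0.0
```

>>> {"op": "arm_command", "data": {"delta_rot": [[0,0,0],[0,0,0],[0,0,0]], "delta_pos": [[0,0,0.0006],[0,0,0.001],[0,0,0.001]], "gripper": [1,1,1]}}

```text
time: 7.38
position: [0.6199, 0.0338, 0.016]
tool_rot: [0.103, 0.995, -0.0, -0.0]
ft_force: [-0.1, 0.4, -0.9]
grip_width: 0.0003
grip_force: 0.0
```

>>> {"op": "arm_command", "data": {"delta_rot": [[0,0,0],[0,0,0],[0,0,0]], "delta_pos": [[0,0,0.0006],[0,0,0.001],[0,0,0.001]], "gripper": [1,1,1]}}

```text
time: 7.63
position: [0.6199, 0.0338, 0.015]
tool_rot: [0.103, 0.995, -0.0, -0.0]
ft_force: [-0.0, -0.3, 0.3]
grip_width: 0.0003
grip_force: 0.0
```

```bash
python3 -c "
from h import *
o=status.get_obs();c=cam('scene');print(o['position'],o['ft_force'])
p=c['pixels'][198:212,302:316].astype(int);g=p[...,1];print(g)
w=cam('wrist');wristmeas(w)"
```

```text
[0.61987237 0.0337846  0.01499542] [-0.01339511 -0.26021995  0.28345489]
[[ 34  26  35  37  36  36  26  15  25  15  28  27  22  39]
 [ 36  36  29  34  40  30  31  23  23  24  21  23  30  49]
 [ 66  47  23  31  45  40  24  25  21  20  19  20  26  52]
 [ 72  55  32  36  39  32  31  19  14  25  22  24  27  50]
 [ 67  50  28  36  34  36  31  16  26  16  15  12  30  44]
 [ 64  49  24  36  37  36  26  24  16  22  30  22  39  65]
 [ 64  56  32  36  43  35  31  21  11  21  29  54  69  70]
 [ 67  61  54  50  41  37  24  10  29  53  72  73  82  96]
 [ 72  69  70  66  62  55  40  40  55  72  85 100  82  76]
 [ 70  70  70  67  62  65  65  66  75  75  67  78  72  71]
 [ 68  70  69  72  72  73  71  71  79  76  66  68  74  82]
 [ 69  65  68  70  65  64  66  65  66  70  73  71  61  46]
 [ 63  65  64  61  63  65  67  65  69  74  63  40  29  30]
 [ 68  70  64  64  63  69  72  78  74  47  33  31  28  33]]
 green [248  86] [405 301] [576.   44.6  81.3  56.  -11.7]
 green [ 13 361] [120 398] [628.2 -77.8  42.7  17.5  78.2]
```

>>> {"op": "arm_command", "data": {"delta_rot": [[0,0,0],[0,0,0]], "delta_pos": [[0,0,0.0005],[0,0,0.0005]], "gripper": [1,1]}}

```text
time: 7.9
position: [0.6201, 0.0338, 0.0149]
tool_rot: [0.103, 0.995, -0.0, 0.0]
ft_force: [-0.2, -0.3, 1.5]
grip_width: 0.0006
grip_force: 1.0
```

>>> {"op": "arm_command", "data": {"delta_rot": [[0,0,0],[0,0,0]], "delta_pos": [[0,0,0.0005],[0,0,0.0005]], "gripper": [1,1]}}

```text
time: 8.07
position: [0.6201, 0.0338, 0.0148]
tool_rot: [0.103, 0.995, -0.0, 0.0]
ft_force: [-1.2, 0.1, 5.7]
grip_width: 0.0003
grip_force: 2.5
```

>>> {"op": "arm_command", "data": {"delta_rot": [[0,0,0],[0,0,0]], "delta_pos": [[0,0,0.0005],[0,0,0.0005]], "gripper": [1,1]}}

```text
time: 8.23
position: [0.6201, 0.0338, 0.0148]
tool_rot: [0.103, 0.995, -0.0, 0.0]
ft_force: [-1.6, 1.2, 7.3]
grip_width: 0.0005
grip_force: 3.8
```

Contact: 7 N at a reported z of 14.8 mm, which makes the tip offset 37 mm. Now the slide toward the robot along tool +x.

>>> {"op": "arm_command", "data": {"delta_rot": [[0,0,0],[0,0,0],[0,0,0],[0,0,0],[0,0,0],[0,0,0],[0,0,0],[0,0,0]], "delta_pos": [[0.002,0,0],[0.005,0,0],[0.008,0,0],[0.011,0,0],[0.014,0,0],[0.017,0,0],[0.02,0,0],[0.02,0,0]], "gripper": [1,1,1,1,1,1,1,1]}}

```text
time: 8.9
position: [0.6019, 0.0377, 0.0148]
tool_rot: [0.103, 0.995, -0.0, 0.002]
ft_force: [0.5, -0.3, 7.2]
grip_width: 0.0003
grip_force: 3.4
```

```bash
python3 -c "
from h import *
w=cam('wrist');wristmeas(w);o=status.get_obs();print(o['position'],o['ft_force'])"
```

```text
green [248  86] [405 301] [557.8  48.5  81.1  56.  -11.8]
 green [  0 361] [103 404] [608.6 -80.3  40.   21.2  83.4]
[0.60185187 0.0377222  0.01483067] [ 0.24106105 -0.26112817  6.41888343]
```

The board follows without slipping. Another 50 mm to go.

>>> {"op": "arm_command", "data": {"delta_rot": [[0,0,0],[0,0,0],[0,0,0],[0,0,0],[0,0,0],[0,0,0],[0,0,0],[0,0,0]], "delta_pos": [[0.003,0,0],[0.007,0,0],[0.011,0,0],[0.015,0,0],[0.019,0,0],[0.023,0,0],[0.026,0,0],[0.026,0,0]], "gripper": [1,1,1,1,1,1,1,1]}}

```text
time: 9.62
position: [0.5764, 0.0431, 0.0148]
tool_rot: [0.103, 0.995, -0.0, 0.002]
ft_force: [1.1, 0.2, 7.1]
grip_width: 0.0007
grip_force: 3.7
```

>>> {"op": "arm_command", "data": {"delta_rot": [[0,0,0],[0,0,0],[0,0,0],[0,0,0],[0,0,0],[0,0,0],[0,0,0],[0,0,0]], "delta_pos": [[0.003,0,0],[0.007,0,0],[0.011,0,0],[0.015,0,0],[0.019,0,0],[0.022,0,0],[0.024,0,0],[0.024,0,0]], "gripper": [1,1,1,1,1,1,1,1]}}

```text
time: 10.28
position: [0.5533, 0.0479, 0.0148]
tool_rot: [0.103, 0.995, -0.0, 0.002]
ft_force: [1.2, -0.5, 7.8]
grip_width: 0.0004
grip_force: 3.8
```

```bash
python3 -c "
from h import *
w=cam('wrist');k=wristmeas(w)[0];o=status.get_obs();print(o['position'],o['ft_force'])
P=ray(w,k,.052)[:,:2]*1000;r=cv2.minAreaRect(P.astype(np.float32));b=cv2.boxPoints(r);b=b[np.argsort(b[:,0])];print(b)
t=cam('top');wristmeas.__defaults__
H=hsv(t);
for g in blobs((H[...,0]>35)&(H[...,0]<85)&(H[...,1]>90)&(H[...,2]>40),60)[:2]: print(rect(ray(t,g,.052)))"
```

```text
green [249  86] [405 301] [509.2  58.7  81.1  56.  -11.8]
[0.55328697 0.04791955 0.01483682] [0.88728158 0.54573343 7.14173706]
[[463.77628   39.615395]
 [475.19165   94.40797 ]
 [543.18677   23.071192]
 [554.6022    77.86376 ]]
[ 629.4 -118.3   83.1   36.4   15.1]
[490.3  47.8  85.2  44.2 -51.5]
```

The board sticks out 38 mm. I'll nudge it 2 mm more, lift, and open the fingers over the overhanging part.

>>> {"op": "arm_command", "data": {"delta_rot": [[0,0,0],[0,0,0],[0,0,0],[0,0,0],[0,0,0],[0,0,0],[0,0,0],[0,0,0],[0,0,0],[0,0,0],[0,0,0]], "delta_pos": [[0.001,0,0],[0.002,0,0],[0.002,0,0],[0.002,0,-0.003],[0.002,0,-0.01],[0.002,0,-0.03],[0.02,0,-0.05],[0.045,0,-0.05],[0.065,0,-0.05],[0.068,0,-0.05],[0.068,0,-0.05]], "gripper": [1,1,1,1,1,1,-1,-1,-1,-1,-1]}}

```text
time: 11.3
position: [0.4831, 0.0625, 0.0637]
tool_rot: [0.103, 0.995, -0.0, -0.001]
ft_force: [1.2, -0.2, -0.8]
grip_width: 0.0265
grip_force: 0.0
```

```bash
python3 -c "
from h import *
o=status.get_obs();c=cam('scene');w=cam('wrist');k=wristmeas(w)[0];
P=ray(w,k,.052)[:,:2]*1000;b=cv2.boxPoints(cv2.minAreaRect(P.astype(np.float32)));b=b[np.argsort(b[:,0])];print(b,k.min(0),k.max(0))
print(o['position'],o['ft_force'],o['grip_width'])
x=np.array([-.979,.203,0]);y=np.array([.203,.979,0])
p=o['position'];print([proj(c,p+np.array([0,0,dz])+s*.051*y).round(0).tolist() for dz in(0,.037) for s in(-1,1)])
S=cv2.resize(c['pixels'][130:270,170:370],None,fx=2.5,fy=2.5);cv2.imwrite('pics/g1.png',np.hstack([S,cv2.resize(w['pixels'],None,fx=.45,fy=.45)[:S.shape[0]] if 0 else cv2.copyMakeBorder(cv2.resize(w['pixels'],(300,225)),0,S.shape[0]-225,0,0,cv2.BORDER_CONSTANT)]))"
```

```text
green [270 239] [379 319] [488.5  63.   55.5  43.4  78.3]
 green [274 361] [368 398] [544.6  49.5  52.2  22.8  78.3]
[[461.6567    40.269684]
 [472.96463   94.63806 ]
 [504.11856   31.43816 ]
 [515.4265    85.80653 ]] [270 239] [379 319]
[0.48309219 0.06248429 0.06366865] [ 1.18373612 -0.24922676 -0.79569196] 0.026471988494323785
[[[284.0, 230.0]], [[251.0, 216.0]], [[284.0, 215.0]], [[250.0, 201.0]]]
```

View pics/g1.png

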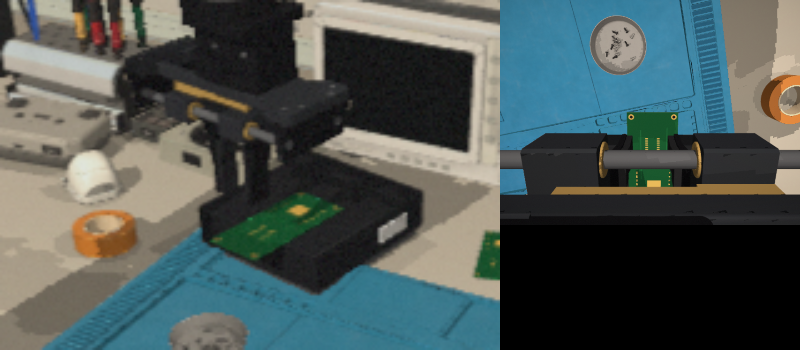

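The board now sticks out 40 mm, its end A is at (467, 67.5), and the tip offset holds while the fingers are open. I'll centre the fingers on the overhang and go down around it.

>>> {"op": "arm_command", "data": {"delta_rot": [[0,0,0],[0,0,0],[0,0,0],[0,0,0],[0,0,0],[0,0,0],[0,0,0],[0,0,0],[0,0,0],[0,0,0],[0,0,0],[0,0,0]], "delta_pos": [[-0.003,0.0015,0],[-0.003,0.0015,0],[-0.003,0.0015,0],[-0.003,0.0015,0],[-0.003,0.0015,0],[-0.003,0.0015,0.01],[-0.003,0.0015,0.02],[-0.003,0.0015,0.03],[-0.003,0.0015,0.035],[-0.003,0.0015,0.035],[-0.003,0.0015,0.035],[-0.003,0.0015,0.035]], "gripper": [-1,-1,-1,-1,-1,-1,-1,-1,-1,-1,-1,-1]}}

```text
time: 12.4
position: [0.4882, 0.0629, 0.0285]
tool_rot: [0.103, 0.995, -0.0, -0.0]
ft_force: [0.7, 0.1, -0.1]
grip_width: 0.0869
grip_force: 0.0
```

```bash
python3 -c "
from h import *
o=status.get_obs();w=cam('wrist');
print(o['position'],o['ft_force'],o['grip_width'])
k=wristmeas(w)[0];P=ray(w,k,.052)[:,:2]*1000;b=cv2.boxPoints(cv2.minAreaRect(P.astype(np.float32)));b=b[np.argsort(b[:,0])];print(b)
cv2.imwrite('pics/g2.png',w['pixels'])
e=(b[0]+b[1])/2000; delta([e[0]+.0196,e[1]-.0041,-.004],168.2)"
```

```text
[0.48819577 0.06292201 0.02849039] [ 0.65643246  0.11275609 -0.14452053] 0.08688467359725444
 green [258 252] [388 319] [482.3  64.4  55.7  30.5  78.2]
 green [261 361] [384 414] [530.6  54.4  56.   27.4  78.2]
[[461.6623    40.23101 ]
 [473.0196    94.79401 ]
 [491.5091    34.018402]
 [502.8664    88.5814  ]]
t 12.45 pos [0.4884 0.0629 0.0287] F [ 0.   0.1 -0.4] 
 dpos [0.0015 0.0002 0.0327] drot [ 0.    0.02 -0.03]
```

View pics/g2.png

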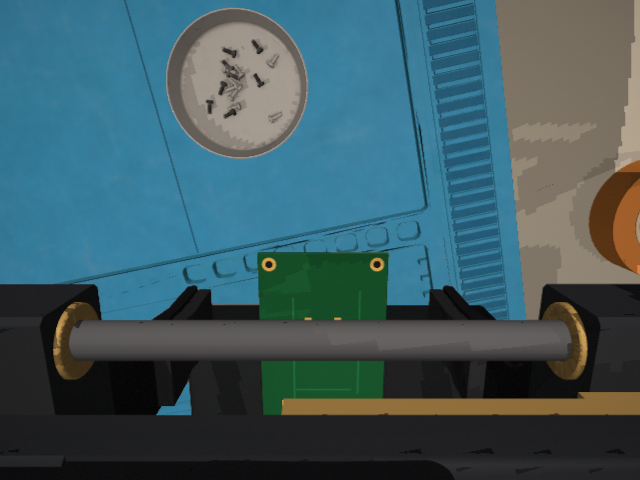

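The open fingers at columns 200 and 440 straddle the board's end, whose columns are 258–388, and the front of the board is clear. I'll lower around it and close.

>>> {"op": "arm_command", "data": {"delta_rot": [[0,0,0],[0,0,0],[0,0,0],[0,0,0],[0,0,0]], "delta_pos": [[0.001,0,0.01],[0.001,0,0.02],[0.001,0,0.028],[0.001,0,0.031],[0.001,0,0.031]], "gripper": [-1,-1,-1,-1,-1]}}

```text
time: 12.87
position: [0.4865, 0.0632, -0.0033]
tool_rot: [0.103, 0.995, -0.0, -0.001]
ft_force: [-0.2, 0.5, -0.3]
grip_width: 0.0866
grip_force: 0.0
```

>>> {"op": "arm_command", "data": {"delta_rot": [[0,0,0],[0,0,0],[0,0,0],[0,0,0],[0,0,0],[0,0,0],[0,0,0],[0,0,0],[0,0,0],[0,0,0]], "delta_pos": [[0,0,0],[0,0,0],[0,0,0],[0,0,0],[0,0,0],[0,0,0],[0,0,0],[0,0,0],[0,0,0],[0,0,0]], "gripper": [1,1,1,1,1,1,1,1,1,1], "grip_force": 20}}

```text
time: 13.7
position: [0.4873, 0.0631, -0.0023]
tool_rot: [0.103, 0.995, -0.0, 0.0]
ft_force: [-0.5, 0.1, 1.5]
grip_width: 0.0552
grip_force: 20.0
```

Gripped at 55 mm and 20 N. Lifting.

>>> {"op": "arm_command", "data": {"delta_rot": [[0,0,0],[0,0,0],[0,0,0],[0,0,0],[0,0,0],[0,0,0],[0,0,0]], "delta_pos": [[0,0,-0.005],[0,0,-0.015],[0,0,-0.03],[0,0,-0.05],[0,0,-0.07],[0,0,-0.08],[0,0,-0.08]], "gripper": [1,1,1,1,1,1,1]}}

```text
time: 14.28
position: [0.489, 0.063, 0.0805]
tool_rot: [0.103, 0.995, 0.0, 0.003]
ft_force: [0.2, 0.4, -0.5]
grip_width: 0.0549
grip_force: 20.0
```

```bash
python3 - <<'E'
from h import *
o=status.get_obs();print(o['position'],o['ft_force'],o['grip_width'])
t=cam('top');
# dark bars in top: window around cradle
v=t['pixels'].max(2).astype(int);m=np.zeros_like(v,bool);m[230:290,350:395]=v[230:290,350:395]<70
for k in blobs(m,8):
    mm=np.zeros(v.shape,np.uint8);cv2.drawContours(mm,[k],-1,1,-1);y,x=np.where(mm);print(x.mean(),y.mean(),len(x),ray(t,[[x.mean(),y.mean()]],.05)[0].round(4),rect(ray(t,k,.05)))
s=cam('scene');v=s['pixels'].max(2).astype(int)
p=proj(s,[[.46,-.25,.05]]);print("scene guess",p)
w=cam('wrist');T=np.hstack([cv2.resize(s['pixels'][240:320,350:440],None,fx=4,fy=4,interpolation=cv2.INTER_CUBIC),cv2.resize(w['pixels'],(427,320))]);cv2.imwrite('pics/c1.png',T)
m=np.zeros_like(v,bool);m[255:295,360:425]=v[255:295,360:425]<60
for k in blobs(m,8):
    mm=np.zeros(v.shape,np.uint8);cv2.drawContours(mm,[k],-1,1,-1);y,x=np.where(mm);print(x.mean(),y.mean(),len(x),ray(s,[[x.mean(),y.mean()]],.05)[0].round(4),rect(ray(s,k,.05)))
E
```

```text
[0.48901098 0.06303445 0.08046566] [ 0.17685092  0.37373295 -0.4677351 ] 0.05486012331254793
367.01785714285717 264.625 56 [ 0.4276 -0.2332  0.05  ] [ 427.2 -233.1   32.8   12.7   65.5]
375.1272727272727 244.61818181818182 55 [ 0.4827 -0.2578  0.05  ] [ 485.5 -259.4   32.1   19.7   65.3]
scene guess [[398.75803316 270.12070218]]
385.09090909090907 278.3030303030303 99 [ 0.4238 -0.2354  0.05  ] [ 424.2 -235.    37.3   15.3   65.3]
406.5057471264368 266.41379310344826 87 [ 0.4784 -0.2596  0.05  ] [ 478.5 -258.9   37.4   16.    66.1]
```

View pics/c1.png

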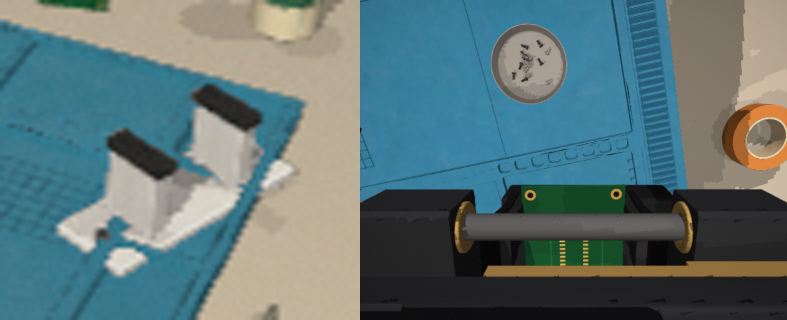

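The board is held level. Cradle by top view: centre (455, −245.5), yaw −24°. The scene view differs by 4 mm, so I'll fly past it and measure with the wrist camera from close by.

```bash
python3 - <<'E'
from h import *
delta([.54,-.28,.12],155.9)
w=cam('wrist');wristmeas(w,.1345)
E
```

```text
t 14.4333 pos [0.4868 0.0632 0.0776] F [-0.4  0.2 -0.2] 
 dpos [-0.1225 -0.325  -0.0424] drot [-0.   -0.02 12.27]
 green [241 276] [397 319] [473.6  64.8  54.8  16.1  79. ]
 green [246 361] [394 398] [505.   58.7  54.7  15.4  78.2]
```

>>> {"op": "arm_command", "data": {"delta_rot": [[0,0,1],[0,0,2],[0,0,3],[0,0,4],[0,0,5],[0,0,6],[0,0,8],[0,0,9],[0,0,10],[0,0,11],[0,0,12],[0,0,12]], "delta_pos": [[-0.005,-0.01,-0.01],[-0.015,-0.03,-0.02],[-0.025,-0.06,-0.03],[-0.035,-0.09,-0.042],[-0.045,-0.12,-0.042],[-0.056,-0.15,-0.042],[-0.067,-0.18,-0.042],[-0.08,-0.21,-0.042],[-0.09,-0.24,-0.042],[-0.1,-0.27,-0.042],[-0.112,-0.3,-0.042],[-0.118,-0.315,-0.042]], "gripper": [1,1,1,1,1,1,1,1,1,1,1,1]}}

```text
time: 15.48
position: [0.5383, -0.2732, 0.1184]
tool_rot: [0.208, 0.978, -0.0, 0.0]
ft_force: [0.6, -0.6, -0.5]
grip_width: 0.0549
grip_force: 20.0
```

>>> {"op": "arm_command", "data": {"delta_rot": [[0,0,0],[0,0,0],[0,0,0],[0,0,0]], "delta_pos": [[0,-0.008,0],[0,-0.01,0],[0,-0.01,0],[0,-0.01,0]], "gripper": [1,1,1,1]}}

```text
time: 15.82
position: [0.5331, -0.2763, 0.1192]
tool_rot: [0.206, 0.979, 0.001, -0.001]
ft_force: [-0.1, 0.8, -0.8]
grip_width: 0.055
grip_force: 20.0
```

```bash
cat > cr.py <<'E'
from h import *
o=status.get_obs();print(o['position'],o['ft_force'],o['grip_width'])
w=cam('wrist');p=proj(w,[[.4276,-.2332,.05],[.4827,-.2578,.05]]);print(p.round(0).tolist())
v=w['pixels'].max(2).astype(int);lo=np.maximum(p.min(0).astype(int)-70,0);hi=p.max(0).astype(int)+70;hi[1]=min(hi[1],282)
m=np.zeros_like(v,bool);m[lo[1]:hi[1],lo[0]:hi[0]]=v[lo[1]:hi[1],lo[0]:hi[0]]<70
for k in blobs(m,300): print(k.min(0),k.max(0),cv2.contourArea(k),rect(ray(w,k,.05)))
b=o['position'][2]+.0535
for k in wristmeas(w,b)[:1]:
    P=ray(w,k,b)[:,:2]*1000;q=cv2.boxPoints(cv2.minAreaRect(P.astype(np.float32)));q=q[np.argsort(q[:,0])];e=q[:2].mean(0)/1000
    M=R.from_quat(o['tool_rot']).as_matrix();print(" end A in tool",(M.T@(np.r_[e,b]-o['position'])).round(4))
# far end from scene & top: green rects
for n in('scene','top'):
    c=cam(n);H=hsv(c);h,s,vv=[H[...,i].astype(int) for i in range(3)]
    for k in blobs((h>40)&(h<85)&(s>100)&(vv>40),60)[:4]:
        mu=k.mean(0);print(n,mu.round(),rect(ray(c,k,b)))
E
python3 cr.py
```

```text
[ 0.53314904 -0.27629399  0.1191782 ] [-0.14845888  0.78827557 -0.77632194] 0.05500481185170963
[[316.0, 55.0], [316.0, 162.0]]
[284  43] [345  70] 1550.5 [ 427.9 -234.3   35.2   14.4   66.3]
[285 150] [343 172] 1249.5 [ 481.8 -258.6   35.6   13.2   66.3]
 green [242 277] [397 319] [ 521.9 -272.7   55.8   16.1   66.3]
 green [247 361] [403 398] [ 552.9 -283.8   58.9   15.7   66.3]
 end A in tool [ 0.0119 -0.029  -0.0535]
scene [430. 197.] [ 558.7 -284.6   91.6   56.3  -20.5]
scene [369. 232.] [ 375.4 -216.7   58.6   25.9   15.3]
scene [423. 235.] [ 405.  -297.5   38.3   26.1   16.8]
top [324. 195.] [ 592.9 -114.8   73.6   32.8   15.1]
```

The wrist puts the bars at (427.9, −234.3) and (481.8, −258.6), so the centre is (455, −246.3) and the yaw −23.9°. The next move takes the board to a hover above it.

```bash
python3 -c "
from h import *
delta([.4188,-.2287,.045],156.1)"
```

```text
t 15.9667 pos [ 0.5339 -0.2768  0.1197] F [-0.5  0.  -1. ] 
 dpos [ 0.1247 -0.0023  0.0748] drot [ 0.02 -0.04  0.17]
```

>>> {"op": "arm_command", "data": {"delta_rot": [[0,0,0],[0,0,0],[0,0,0],[0,0,0],[0,0,0],[0,0,0],[0,0,0],[0,0,0],[0,0,0],[0,0,0],[0,0,0],[0,0,0]], "delta_pos": [[0.01,0,0.004],[0.03,-0.001,0.012],[0.05,-0.001,0.02],[0.07,-0.002,0.03],[0.09,-0.002,0.045],[0.11,-0.002,0.06],[0.12,-0.002,0.07],[0.125,-0.002,0.075],[0.125,-0.002,0.075],[0.125,-0.002,0.075],[0.125,-0.002,0.075],[0.125,-0.002,0.075]], "gripper": [1,1,1,1,1,1,1,1,1,1,1,1]}}

```text
time: 16.97
position: [0.4205, -0.231, 0.0453]
tool_rot: [0.206, 0.978, -0.001, 0.001]
ft_force: [0.1, -0.1, -0.9]
grip_width: 0.0549
grip_force: 20.0
```

```bash
cat > hov.py <<'E'
from h import *
def edges(c,b,n):
    H=hsv(c);h,s,v=[H[...,i].astype(int) for i in range(3)]
    return [k for k in blobs((h>40)&(h<85)&(s>100)&(v>40),60)]
o=status.get_obs();p=np.array(o['position']);M=R.from_quat(o['tool_rot']).as_matrix();b=p[2]+.0535
print(p.round(4),np.round(o['ft_force'],1),o['grip_width'])
C=np.array([.455,-.2463]);a=np.radians(-23.9);ux=np.array([np.cos(a),np.sin(a)]);uy=np.array([-ux[1],ux[0]])
def loc(P): d=P[:,:2]-C; return np.c_[d@ux,d@uy]*1000   # in cradle axes, mm
w=cam('wrist')
for k in edges(w,b,'w')[:2]:
    L=loc(ray(w,k,b));print('w px',k.min(0),k.max(0),'cradle x',L.min(0).round(1),L.max(0).round(1),rect(ray(w,k,b)))
for n in('scene','top'):
    c=cam(n)
    for k in edges(c,b,n)[:5]:
        L=loc(ray(c,k,b))
        if np.abs(L.mean(0)).max()<90: print(n,k.min(0),k.max(0),'cradle',L.min(0).round(1),L.max(0).round(1),rect(ray(c,k,b)))
E
python3 hov.py
```

```text
[ 0.4205 -0.231   0.0453] [ 0.1 -0.1 -0.9] 0.054907250509012046
w px [241 277] [397 319] cradle x [-57.9 -29.1] [-41.7  26.8] [ 409.  -227.1   55.9   16.1   66.3]
w px [247 361] [394 398] cradle x [-24.8 -28.2] [-8.9 27.3] [ 439.4 -239.9   55.5   15.8   66.3]
scene [367 245] [393 267] cradle [-58.6 -28.4] [-6.  29.2] [ 426.7 -232.2   57.8   52.2   69.1]
```

Offset from the hover: shift about 2 mm toward the robot end and 0.5 mm sideways. Then lower.

>>> {"op": "arm_command", "data": {"delta_rot": [[0,0,0],[0,0,0],[0,0,0],[0,0,0],[0,0,0],[0,0,0],[0,0,0],[0,0,0],[0,0,0]], "delta_pos": [[0.0018,0.0006,0],[0.0018,0.0006,0.004],[0.0018,0.0006,0.012],[0.0018,0.0006,0.02],[0.0018,0.0006,0.028],[0.0018,0.0006,0.034],[0.0018,0.0006,0.037],[0.0018,0.0006,0.037],[0.0018,0.0006,0.037]], "gripper": [1,1,1,1,1,1,1,1,1]}}

```text
time: 17.87
position: [0.4174, -0.2284, 0.0072]
tool_rot: [0.206, 0.978, 0.0, -0.0]
ft_force: [0.3, -0.4, -0.6]
grip_width: 0.0552
grip_force: 20.0
```

```bash
python3 hov.py
```

```text
[ 0.4174 -0.2284  0.0072] [ 0.3 -0.4 -0.6] 0.05515072618645651
w px [241 276] [397 319] cradle x [-62.  -28.1] [-45.4  27.8] [ 405.9 -224.7   56.    16.5   66.2]
w px [247 361] [394 398] cradle x [-28.6 -27.2] [-12.8  28.3] [ 436.3 -237.5   55.5   15.7   66.2]
scene [364 263] [390 285] cradle [-60.8 -27.2] [-14.6  29. ] [ 420.3 -230.3   56.    46.1   64.9]
```

>>> {"op": "arm_command", "data": {"delta_rot": [[0,0,0],[0,0,0],[0,0,0],[0,0,0],[0,0,0]], "delta_pos": [[-0.0014,0,0.002],[-0.0014,0,0.004],[-0.0014,0,0.006],[-0.0014,0,0.0075],[-0.0014,0,0.0075]], "gripper": [1,1,1,1,1]}}

```text
time: 18.43
position: [0.4186, -0.2289, -0.0002]
tool_rot: [0.206, 0.978, 0.0, -0.0]
ft_force: [0.0, -0.5, -0.6]
grip_width: 0.0548
grip_force: 20.0
```

>>> {"op": "arm_command", "data": {"delta_rot": [[0,0,0],[0,0,0]], "delta_pos": [[0,0,0.0007],[0,0,0.0007]], "gripper": [1,1]}}

```text
time: 18.6
position: [0.4187, -0.2291, -0.0007]
tool_rot: [0.206, 0.978, 0.0, -0.0]
ft_force: [0.4, -1.0, 0.2]
grip_width: 0.055
grip_force: 20.0
```

>>> {"op": "arm_command", "data": {"delta_rot": [[0,0,0],[0,0,0]], "delta_pos": [[0,0,0.0008],[0,0,0.0008]], "gripper": [1,1]}}

```text
time: 18.77
position: [0.4188, -0.2291, -0.0014]
tool_rot: [0.206, 0.978, 0.0, -0.0]
ft_force: [-0.2, -0.5, -0.9]
grip_width: 0.0548
grip_force: 20.0
```

>>> {"op": "arm_command", "data": {"delta_rot": [[0,0,0],[0,0,0]], "delta_pos": [[0,0,0.0006],[0,0,0.0006]], "gripper": [1,1]}}

```text
time: 18.93
position: [0.4188, -0.2291, -0.002]
tool_rot: [0.206, 0.978, -0.0, 0.0]
ft_force: [-0.2, -0.0, -0.0]
grip_width: 0.0551
grip_force: 20.0
```

```bash
python3 hov.py
```

```text
[ 0.4188 -0.2291 -0.002 ] [-0.2 -0.  -0. ] 0.05509315572418339
w px [241 276] [397 319] cradle x [-60.4 -28.2] [-43.9  27.9] [ 407.3 -225.3   56.1   16.5   66.2]
w px [247 361] [394 398] cradle x [-27.  -27.4] [-11.2  28.2] [ 437.7 -238.2   55.6   15.7   66.2]
scene [364 266] [390 289] cradle [-60.5 -27.5] [-10.5  29.2] [ 423.8 -231.3   56.    50.1   68.1]
```

>>> {"op": "arm_command", "data": {"delta_rot": [[0,0,0],[0,0,0],[0,0,0]], "delta_pos": [[0,0,0.0006],[0,0,0.0006],[0,0,0.0006]], "gripper": [1,1,1]}}

```text
time: 19.33
position: [0.4188, -0.2292, -0.0023]
tool_rot: [0.206, 0.978, -0.0, 0.0]
ft_force: [-0.2, 0.9, 3.4]
grip_width: 0.0548
grip_force: 20.0
```

>>> {"op": "arm_command", "data": {"delta_rot": [[0,0,0],[0,0,0],[0,0,0]], "delta_pos": [[0,0,0.0005],[0,0,0.0005],[0,0,0.0005]], "gripper": [1,1,1]}}

```text
time: 19.58
position: [0.4189, -0.2292, -0.0024]
tool_rot: [0.206, 0.978, -0.0, 0.0]
ft_force: [-0.4, 2.4, 8.4]
grip_width: 0.055
grip_force: 20.0
```

Contact came exactly at the expected height. I'll ease off the pressure and open slowly.

>>> {"op": "arm_command", "data": {"delta_rot": [[0,0,0],[0,0,0],[0,0,0],[0,0,0]], "delta_pos": [[0,0,-0.0008],[0,0,-0.0008],[0,0,-0.0008],[0,0,-0.0008]], "gripper": [1,1,1,1], "grip_force": 4}}

```text
time: 19.92
position: [0.4187, -0.2291, -0.0025]
tool_rot: [0.206, 0.978, 0.0, -0.0]
ft_force: [0.1, 0.4, 1.0]
grip_width: 0.0558
grip_force: 4.0
```

>>> {"op": "arm_command", "data": {"delta_rot": [[0,0,0],[0,0,0],[0,0,0],[0,0,0],[0,0,0],[0,0,0],[0,0,0],[0,0,0],[0,0,0],[0,0,0]], "delta_pos": [[0,0,0],[0,0,0],[0,0,0],[0,0,0],[0,0,0],[0,0,0],[0,0,0],[0,0,0],[0,0,0],[0,0,0]], "gripper": [-0.34,-0.4,-0.5,-0.6,-0.8,-1,-1,-1,-1,-1]}}

```text
time: 20.75
position: [0.4188, -0.2292, -0.0023]
tool_rot: [0.206, 0.978, -0.0, 0.0]
ft_force: [0.6, 0.4, -0.0]
grip_width: 0.0865
grip_force: 0.0
```

```bash
python3 hov.py
```

```text
[ 0.4188 -0.2292 -0.0023] [ 0.6  0.4 -0. ] 0.08645241850251056
w px [242 276] [397 319] cradle x [-60.4 -27.8] [-43.8  27.8] [ 407.3 -225.2   55.6   16.5   66.2]
w px [246 361] [394 414] cradle x [-27.  -27.7] [-4.1 28.2] [ 440.9 -239.8   55.9   22.8   66.2]
scene [364 265] [396 289] cradle [-58.8 -27.6] [-1.8 28.9] [ 426.7 -233.7   56.9   56.2  -25.4]
```

Released and undisturbed. Retreat straight up, then check from all the views.

>>> {"op": "arm_command", "data": {"delta_rot": [[0,0,0],[0,0,0],[0,0,0],[0,0,0],[0,0,0],[0,0,0],[0,0,0],[0,0,0],[0,0,0],[0,0,0],[0,0,0],[0,0,0]], "delta_pos": [[0,0,-0.005],[0,0,-0.015],[0,0,-0.03],[0,0,-0.05],[0,0,-0.075],[0,0,-0.1],[0,0,-0.13],[-0.03,0,-0.15],[-0.06,0,-0.16],[-0.09,0,-0.16],[-0.1,0,-0.16],[-0.1,0,-0.16]], "gripper": [-1,-1,-1,-1,-1,-1,-1,-1,-1,-1,-1,-1]}}

```text
time: 21.9
position: [0.5124, -0.2708, 0.1587]
tool_rot: [0.206, 0.979, -0.001, 0.002]
ft_force: [-1.2, 0.4, -0.3]
grip_width: 0.087
grip_force: 0.0
```

```bash
sed -i 's/;b=p\[2\]+.0535/;b=.052/' hov.py; python3 hov.py; python3 - <<'E'
from h import *
t=cam('top');H=hsv(t);h,s,v=[H[...,i].astype(int) for i in range(3)]
for k in blobs((h>35)&(h<85)&(s>90)&(v>40),60)[:5]: print(" green",k.mean(0).round(),rect(ray(t,k,.052)))
for k in blobs((h>5)&(h<25)&(s>150)&(v>90),40)[:1]: print(" amber",rect(ray(t,k,.02)))
a=cv2.imread('pics/top0.png');d=cv2.absdiff(a,t['pixels']).max(2)[180:300,180:400]>60
print([ (k.min(0)+[180,180],k.max(0)+[180,180]) for k in blobs(d,25)])
E
```

```text
[ 0.5124 -0.2708  0.1587] [-1.2  0.4 -0.3] 0.0869616299948132
w px [279  52] [362 230] cradle x [-59.4 -27.9] [59.9 28.8] [ 455.2 -246.1  119.4   55.7  -23.2]
w px [495 236] [566 319] cradle x [ 63.8 129.4] [128.9 184.1] [ 608.2 -139.1   57.9   34.4   15. ]
scene [365 255] [424 289] cradle [-59.6 -28.3] [59.6 28.1] [ 454.8 -246.3  119.1   55.6  -23.4]
 green [324. 194.] [ 629.2 -118.3   83.    36.4   15.1]
 amber [ 292.5 -434.6   40.2   39.6  -25.7]
[(array([224, 180]), array([399, 299])), (array([180, 193]), array([220, 299])), (array([230, 183]), array([240, 193])), (array([265, 193]), array([272, 199]))]
```

The board is within 0.5 mm of centre and about 0.5° of the cradle's axis, and both views show it flat. The arm is clear.

>>> {"op": "arm_command", "data": {"delta_rot": [[0,0,0],[0,0,0],[0,0,0],[0,0,0]], "delta_pos": [[0,0,0],[0,0,0],[0,0,0],[0,0,0]], "gripper": [-1,-1,-1,-1]}}

```text
time: 22.43
position: [0.5098, -0.2694, 0.1577]
tool_rot: [0.207, 0.978, 0.0, -0.0]
ft_force: [-0.4, 0.7, 0.2]
grip_width: 0.087
grip_force: 0.0
```

```bash
python3 -c "
from rig import robot
print(robot.hand_in())"
```

```text
the job is handed in; nothing more can be done
None
```

The job is handed in at about 22.5 s: the board was slid 40 mm out over the edge, gripped by its long edges, lifted, and laid on the aluminium cradle flat, within about 0.5 mm of centre and 0.5° of its axis; the arm's path stayed clear of the jar, dish and tape roll, though I did not re-measure them at the end.

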